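# Index the brazing turntable one hole towards the firebrick

### The job

Bring the copper tee round for its next joint: pull up the spring pin's black knob, swing the turntable's pin arm towards the side where the firebrick stands, and let the pin drop fully home into the next hole on that side. Let the pin find the hole gently, without ramming it or leaning on it, then let go of the knob, and leave the brick, jar, brush and hammer where they are.

Things in the scene. Friction and masses are not known exactly. Their poses are not given: they have to be found in the camera images.
- base: the bolted-down indexing base: square grey foot 310 mm wide, 14 mm high, with a grey drum of radius 153 mm, 45 mm high. Origin on the bench under the turntable's vertical axis, z up. Its -x points to where the pin arm stands at the start (to the robot, within 0.4 rad), its +y to the left seen from the robot.
- plate_centre (a point): point on the turntable's axis, level with the top face (57 mm above the bench) of the flat steel arc of hole plates on the drum, 110 to 150 mm from the axis, over 50 degrees to each side of the first hole. Flat and level: the pin can slide on it. Three holes, 12 mm wide and deep, 130 mm from the axis; see first_hole.
- first_hole (a point): mouth of the middle hole, where the pin starts, on the base's -x side. There is one more hole on each side of it, in an adjustable plate: clamped anywhere from 26 to 40 degrees round from the first hole, different on each side and each time, and not measured, so it must be felt for or looked for.
- turntable (a joint): angle (rad) of the stiffly turning turntable; 0 at the first hole, positive when the pin arm swings to the base's +y; end stops at +-0.87. At angle q the knob is at (-0.130 cos q, 0.130 sin q) m in the base frame. Turning takes about 2 to 4 N at the knob, and up to 8 N with the pin riding on the plate; it stays where left. In a hole it has 0.010 rad of play each way.
- plunger (a joint): height (m) of the spring plunger (knob and pin together) above fully home: 0 is fully home in a hole, 0.008 is the pin tip level with the plate's face, or riding on it between holes, 0.014 is the upper stop. The spring pulls down with about 8 N at 0 and 12 N at 0.014. Let go, it drops by itself, damped, within 0.1 s.
- turntable_top (a point): centre of the top face of the turntable, a steel disc of 200 mm, 74 mm above the bench. A copper tee is clamped on it, within 52 mm of the axis, up to 145 mm above the bench. The dark pin arm fixed to it is 30 mm wide, its top 84 mm above the bench, reaching 150 mm from the axis.
- knob_top (a point): centre of the top face of the black plunger knob at the outer end of the pin arm, 148 mm above the bench when fully home. The knob is an upright round grip of 26 mm diameter with a 30 mm rim over its top 8 mm; its underside is 42 mm below this point. Under it a 21 mm guide collar reaches up to 100 mm above the bench.
- index_pin: the flat-ended steel pin, 9.4 mm thick, that moves with the knob; origin at its tip, z up. Fully home the tip is 8 mm under the plate's face, 49 mm above the bench. It is a precision part: it should never bear against the base or its plates with more than 25 N.
- firebrick: a pale firebrick 230 x 64 x 114 mm standing loose on its long narrow side, left or right of the turntable, about 260 mm from its axis; origin at the centre of its underside. It tells the side to turn to.
- flux_jar: a jar 64 mm in diameter, 85 mm high, loose, on the side opposite the firebrick; origin at the centre of its underside. Leave alone.
- wire_brush: a brush lying loose on the robot's left; leave alone.
- hammer: a hammer lying loose on the robot's right; leave alone.
There are look-alikes about, which are no part of the job. Of the things that look like the firebrick, take the one that is farthest from the robot's base at the start.

How it is judged:
By the outcome, as a careful person would: the job done as asked, in the order asked, and still so for the second after the job is handed in, with the robot touching nothing.
It also fails if it takes over 48 s, if anything falls off the work surface, if the arm or the gripper's body presses on something with over 40 N, if the wrist force passes 120 N, or if a joint passes its speed limit or range.

### The arm

A 6-joint arm with a two-finger parallel gripper is mounted at the origin on the work surface. World frame = base frame: x ahead of the robot, y to its left, z up, the work surface at z = 0. Lengths are in m, angles in rad, forces in N, time in s.
With the tool pointing down it reaches from about 0.325 to 0.9 m from the base axis. Payload 6.1 kg.
Tool frame: the origin (TCP) lies where the fingers leave the gripper's body, on its centre line; the fingertips stand 73 mm ahead of it and the grasp point (between the pads) lies 54 mm ahead of it; y points along the fingers, x is the direction in which the jaws open and shut, and the axes are right-handed (so a half turn about y gives the same grasp; the last joint's range is limited). The gripper opens to 85 mm and grips with 20 to 120 N. Pads are 22 mm wide; open, the fingers measure 114 mm over their backs; the gripper's body (76 mm by 85 mm) begins 54 mm behind the grasp point. The pads swing forward as they close: fully open they stand 13 mm farther back than shut.
Start: joints at [-1.389, 0.22, 1.526, -0, 1.395, -0.126], TCP at [0.189, -0.596, 0.304] pointing down, gripper open.
Joint ranges: [-2.98, 2.98], [-0.91, 2.08], [0.09, 2.57], [-1.24, 4.39], [0.2, 2.65], [-2.68, 2.68]. Speed limits (rad/s): [2.57, 2.57, 3.01, 3.14, 3.14, 3.14].

### API

Orientations are given as a unit quaternion [w, x, y, z].
In Python, from plant import ctrl gives the robot as it stands.
- The arm moves only by the tool play_rows, never from a script. Its argument "moves" is a list of rows, each a list of 7 numbers: the shift along the tool's x, y, z in mm, then the turn, a rotation vector about the tool's x, y, z in degrees, then the opening, from 0 (shut) to 1 (fully open). A call has 1 to 5 rows; each row is the pose to reach, as a shift and turn from the pose commanded when the call began, along the tool's axes at that moment; what a row does not reach only later rows make up. A row lasts 1/12 s, in which the tool goes at most 41.7 mm and 7.16 degrees, less where a joint would pass 70% of its speed; a pose out of reach is approached as far as the arm can. A call with a gripper value outside its range is refused whole. The fingers move at their own pace and stop on an object; "squeeze" is the grip in N (left out, the last holds). Time passes only in rows, so rows that repeat a pose let the fingers close. It gives the time, the measured TCP pose, the force and the opening at its end, in the units of the state.
- ctrl.state(): the state, without advancing time (a new reading comes with each control period).
- ctrl.grab_frame(name): name is "side" or "top"; returns a dict with "img" (400x640x3 uint8, blue, green, red), "depth" (400x640 float32, m along the optical axis (not along the pixel's ray), 0 where there is no reading), "fx", "fy", "cx", "cy" (pixels), "rvec" (rotation vector, rad) and "tvec" (3), from world to camera coordinates, as OpenCV has them. Camera axes: x right, y down, z forward; pixel columns grow to the right and rows downward; lengths in m; the calibration is good to about 2 mm. A picture is of the moment at which its call begins.
- ctrl.job_done(): hands the job in, once; it reports no verdict.
The state is a dict: "time_s": time; "qpos": joint angles; "qvel": joint speeds; "joint_efforts": joint torques, N m; "eef_pos": TCP position; "ee_rot": TCP orientation; "ft_force": force on the tool from outside, world axes, zero at the start; "ft_torque": the same for the moment, N m; "grip_width": opening from 0.0 (shut) to 1.0 (fully open).
Only numpy, scipy, OpenCV 4.12 (cv2) and the standard library are available. Lean on these libraries where they do the work, as an engineer would, in place of code of your own. Each camera call takes 0.05 s, during which the arm holds its last target. There are 200 camera calls.

## Working session

There is one attempt and no reset: what is moved stays moved. The work goes in short steps, Python scripts to look and compute and a tool call to move; the robot and the scene stay as the last step left them, time stands still between calls to the robot, and variables do not carry over. Pictures are saved under pics/ and viewed, about 8 in all and at most 12, crops included, and the job is handed in when it is done.

Besides the shell and the picture viewer there is one more tool, called after "Emit:" as name([rows], argument=value, ...), one row to a line, values as JSON. play_rows: Moves the arm, as the interface text tells. Its arguments: {"type":"object","properties":{"moves":{"type":"array"},"squeeze":{"type":"number"}},"required":["moves"]}

```bash
mkdir -p pics; cat > h.py <<'E'
import numpy as np,cv2,json
from plant import ctrl
from scipy.spatial.transform import Rotation as R
def grab(n):
    f=ctrl.grab_frame(n); f['R']=cv2.Rodrigues(np.array(f['rvec'],float))[0]; f['t']=np.array(f['tvec'],float).ravel(); return f
def cloud(f):
    d=f['depth']; v,u=np.mgrid[:400,:640]
    p=np.stack([(u-f['cx'])/f['fx']*d,(v-f['cy'])/f['fy']*d,d],-1)
    w=(p-f['t'])@f['R']; w[d==0]=np.nan; return w
def proj(f,P):
    c=np.atleast_2d(P)@f['R'].T+f['t']; return np.c_[c[:,0]/c[:,2]*f['fx']+f['cx'],c[:,1]/c[:,2]*f['fy']+f['cy']]
E
python3 - <<'E'
from h import *
a=grab('top');b=grab('side')
cv2.imwrite('pics/top.png',a['img']);cv2.imwrite('pics/side.png',b['img'])
for f in(a,b): print(f['R'].round(3).tolist(),(-f['R'].T@f['t']).round(3),f['fx'])
s=ctrl.state();print({k:np.round(v,4).tolist() for k,v in s.items()})
E
```

```text
[[-0.004, -1.0, 0.0], [-0.988, 0.004, -0.156], [0.156, -0.001, -0.988]] [0.244 0.013 1.761] 488.91637813885364
[[-0.987, -0.162, 0.02], [-0.105, 0.54, -0.835], [0.125, -0.826, -0.55]] [0.338 0.964 0.766] 362.28223003983726
{'time_s': 0.1, 'qpos': [-1.3891, 0.2212, 1.5275, -0.0, 1.3947, -0.1261], 'qvel': [-0.0, -0.001, -0.0011, 0.0007, -0.0001, 0.0009], 'joint_efforts': [0.0006, -49.8243, -39.0547, -0.0002, 0.0057, 0.0], 'eef_pos': [0.1893, -0.5952, 0.3029], 'ee_rot': [0.5712, -0.5703, 0.4179, -0.417], 'ft_force': [1.011, -0.8982, 0.5034], 'ft_torque': [0.0624, 0.0482, 0.035], 'grip_width': 1.0006}
```

View pics/top.png

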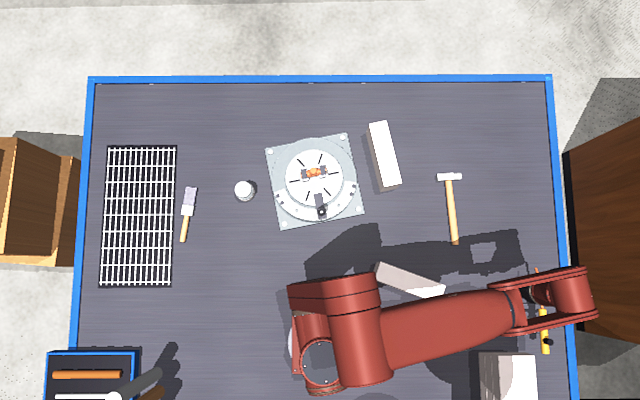

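View pics/side.png

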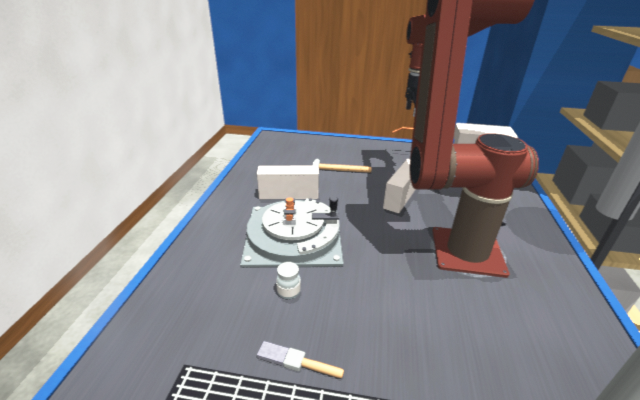

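Brick candidates in the top view: pale blocks at (385,155), (410,280) and (507,375). The one at (385,155) is farthest from the robot and opposite the jar (245,190), so I take it. It stands on the right, so the pin arm goes to negative q. I'll confirm this in a crop and measure.

```bash
python3 - <<'E'
from h import *
a=grab('top');b=grab('side')
ca=cv2.resize(a['img'][115:240,255:415],None,fx=5,fy=5,interpolation=cv2.INTER_CUBIC)[:600]
cb=cv2.resize(b['img'][180:275,235:350],None,fx=6,fy=6,interpolation=cv2.INTER_CUBIC)
cv2.imwrite('pics/ca.png',ca[:,:800]);cv2.imwrite('pics/cb.png',cb)
w=cloud(a); wb=cloud(b)
for n,W in(('top',w),('side',wb)):
    # knob top
    x,y,z=W[...,0],W[...,1],W[...,2]
    m=(z>.135)&(z<.16)&(x>.35)&(x<.75)&(abs(y)<.25)
    print(n,'knobish',[ (W[v,u].round(3).tolist(),(int(u),int(v))) for v,u in np.argwhere(m)][:40])
    m=(z>.064)&(z<.079)&(x>.4)&(x<.8)&(abs(y)<.2)
    pts=W[m][:,:2]; (c,r)=cv2.minEnclosingCircle(pts.astype(np.float32)); print('disc',len(pts),c,r,pts.mean(0))
    m=(z>.05)&(z<.064)&(x>.4)&(x<.8)&(abs(y)<.2)
    pts=W[m][:,:2]; (c,r)=cv2.minEnclosingCircle(pts.astype(np.float32)); print('plate',len(pts),c,r)
    m=(z>.04)&(z<.05)&(x>.4)&(x<.8)&(abs(y)<.2)
    pts=W[m][:,:2]; (c,r)=cv2.minEnclosingCircle(pts.astype(np.float32)); print('drum',len(pts),c,r)
    m=(z>.10)&(z<.125)&(x>.4)&(x<.9)&(y<-.1)&(y>-.35)
    if m.sum()>5: print('brick',m.sum(),cv2.minAreaRect(W[m][:,:2].astype(np.float32)))
    m=(z>.008)&(z<.02)&(x>.35)&(x<.9)&(abs(y)<.25)
    if m.sum()>5: print('foot',m.sum(),cv2.minAreaRect(W[m][:,:2].astype(np.float32)))
E
```

```text
top knobish [([0.589, 0.031, 0.147], (311, 168)), ([0.589, 0.028, 0.146], (312, 168)), ([0.588, 0.024, 0.149], (313, 168)), ([0.589, 0.021, 0.144], (314, 168)), ([0.586, 0.035, 0.143], (310, 169)), ([0.584, 0.031, 0.15], (311, 169)), ([0.586, 0.028, 0.142], (312, 169)), ([0.585, 0.025, 0.146], (313, 169)), ([0.585, 0.021, 0.148], (314, 169)), ([0.586, 0.018, 0.144], (315, 169)), ([0.583, 0.035, 0.142], (310, 170)), ([0.583, 0.031, 0.142], (311, 170)), ([0.581, 0.028, 0.152], (312, 170)), ([0.581, 0.025, 0.148], (313, 170)), ([0.582, 0.021, 0.144], (314, 170)), ([0.582, 0.018, 0.146], (315, 170)), ([0.578, 0.035, 0.146], (310, 171)), ([0.579, 0.031, 0.145], (311, 171)), ([0.58, 0.028, 0.14], (312, 171)), ([0.579, 0.025, 0.142], (313, 171)), ([0.579, 0.021, 0.141], (314, 171)), ([0.578, 0.018, 0.149], (315, 171)), ([0.574, 0.035, 0.149], (310, 172)), ([0.576, 0.031, 0.141], (311, 172)), ([0.574, 0.028, 0.149], (312, 172)), ([0.575, 0.025, 0.147], (313, 172)), ([0.574, 0.021, 0.149], (314, 172)), ([0.575, 0.018, 0.148], (315, 172)), ([0.573, 0.035, 0.138], (310, 173)), ([0.572, 0.031, 0
[... 2148 characters left out ...]
0.576, 0.038, 0.143], (290, 201)), ([0.574, 0.033, 0.14], (291, 201)), ([0.572, 0.028, 0.137], (292, 201)), ([0.456, 0.008, 0.138], (329, 201)), ([0.452, 0.015, 0.144], (330, 201)), ([0.449, 0.013, 0.143], (331, 201))]
disc 1678 (0.5996653437614441, -0.058461543172597885) 0.19052554666996002 [0.57879855 0.02317072]
plate 910 (0.6138436794281006, -0.012481829151511192) 0.20887230336666107
drum 1529 (0.6062667369842529, -0.01903758943080902) 0.2105785459280014
brick 645 ((0.6489462852478027, -0.21959298849105835), (0.2280949205160141, 0.07200655341148376), 11.031036376953125)
foot 1214 ((0.5793305039405823, -0.009765341877937317), (0.30948126316070557, 0.38960030674934387), 11.278854370117188)
```

View pics/ca.png

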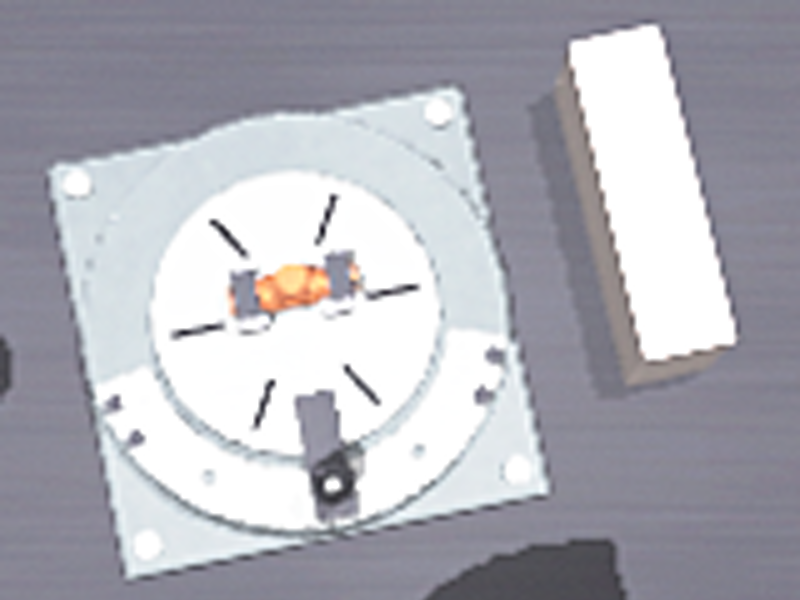

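View pics/cb.png

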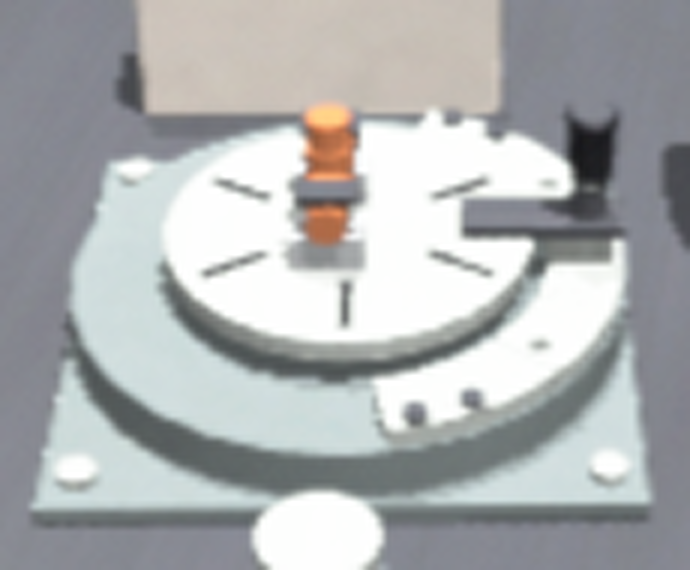

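The crops confirm the standing brick at top (385,155), right of the turntable, with the jar on the left. Adjustable holes show at crop (418,450) on the brick side and (209,476) on the left. The dark spots at (483,396) and (495,355) are clamp bolts. Next I compute the axis, knob and hole angle.

```bash
python3 - <<'E'
from h import *
from scipy.optimize import least_squares
a=grab('top');b=grab('side')
def onplane(f,u,v,z):
    d=f['R'].T@np.array([(u-f['cx'])/f['fx'],(v-f['cy'])/f['fy'],1]); c=-f['R'].T@f['t']; return (c+d*(z-c[2])/d[2])[:2]
C=[]
for n,f in(('top',a),('side',b)):
    W=cloud(f);x,y,z=W[...,0],W[...,1],W[...,2]
    rr=np.hypot(x-.575,y-.022)
    m=(z>.066)&(z<.082)&(rr<.118)&(rr>.0)
    p=W[m][:,:2]
    # area-fit: soft boundary radius via outer points per angle
    ang=np.arctan2(p[:,1]-.022,p[:,0]-.575); r=np.hypot(p[:,0]-.575,p[:,1]-.022)
    e=[]
    for k in np.arange(-np.pi,np.pi,.15):
        s=(ang>=k)&(ang<k+.15)
        if s.sum()>3 and abs(abs(k+.075)-np.pi)>.35: e.append(p[s][np.argmax(r[s])])
    e=np.array(e); s=least_squares(lambda q:np.hypot(e[:,0]-q[0],e[:,1]-q[1])-q[2],[.57,.02,.1],loss='soft_l1',f_scale=.003)
    print(n,'disc',s.x); 
    m=(z>.137)&(z<.16)&(np.hypot(x-.444,y-.002)<.03)
    p=W[m]; print(n,'knob',len(p),np.median(p,0),(p.min(0)+p.max(0))/2,p.max(0)-p.min(0))
    rim=W[(z>.05)&(z<.062)&(np.hypot(x-.575,y-.022)<.165)&(x<.56)]
# colour based from crop: disc extremes, knob, holes
def cr(u,v,z): return onplane(a,255+(u-2)/5,115+(v-2)/5,z)
dc=(cr(150,314,.074)+cr(441,314,.074))/2; dc2=(cr(296,170,.074)+cr(296,460,.074))/2
print('disc col',dc,dc2)
kn=cr(333,485,.148);print('knob px',kn)
h=cr(418,450,.057);hl=cr(209,476,.057)
h2=onplane(b,235+(548-2.5)/6,180+(184-2.5)/6,.057)
hl2=onplane(b,235+(541-2.5)/6,180+(345-2.5)/6,.057)
c=np.array([dc2[0],dc[1]])
for nm,P in(('R',h),('L',hl),('Rside',h2),('Lside',hl2),('knob',kn)):
    d=P-c; print(nm,P.round(4),np.hypot(*d).round(4),'dir deg',np.degrees(np.arctan2(-d[1],-d[0])).round(2))
E
```

```text
top disc [0.57083411 0.02464494 0.09937705]
top knob 25 [0.44246206 0.00161854 0.14677532] [ 0.44251503 -0.00169917  0.14644982] [0.02695458 0.02670456 0.01835913]
side disc [0.57229551 0.02784797 0.09991105]
side knob 26 [0.4427119  0.01068105 0.1435365 ] [0.44406108 0.00538787 0.14177895] [0.02645764 0.02053701 0.00863027]
disc col [0.57031783 0.02264683] [0.57057853 0.02229656]
knob px [ 0.44023313 -0.00231079]
R [ 0.4758 -0.0631] 0.1278 dir deg 42.16
L [0.458  0.0839] 0.1281 dir deg -28.55
Rside [ 0.4737 -0.0567] 0.1252 dir deg 39.3
Lside [0.4551 0.0894] 0.1334 dir deg -30.01
knob [ 0.4402 -0.0023] 0.1327 dir deg 10.84
```

```bash
cat >> h.py <<'E'
AX=np.array([.571,.023])
def go(p,yaw):
    """print shift mm and rotvec deg in tool axes to reach TCP p, tool down with tool x at world yaw (deg)"""
    s=ctrl.state(); r=R.from_quat(np.roll(s['ee_rot'],-1))
    c,n=np.cos(np.radians(yaw)),np.sin(np.radians(yaw))
    best=min((R.from_matrix(np.array([[k*c,k*n,0],[k*n,-k*c,0],[0,0,-1]]).T) for k in(1,-1)),key=lambda g:(r.inv()*g).magnitude())
    print('pos',np.round(s['eef_pos'],4),'t',round(s['time_s'],2),'F',np.round(s['ft_force'],1),'grip',round(s['grip_width'],3),'q6',round(s['qpos'][5],2))
    print('shift',(r.inv().apply(np.array(p)-s['eef_pos'])*1e3).round(1),'rot',(r.inv()*best).as_rotvec(degrees=True).round(1))
    return r
E
python3 - <<'E'
from h import *
r=go([.4425,0,.30],100.7); print(r.as_matrix().round(3))
E
```

```text
pos [ 0.1893 -0.5955  0.3035] t 0.3 F [-0.7 -0.   0.9] grip 1.002 q6 -0.13
shift [-490.8    3.9  421.7] rot [-89.9   5.5   5.4]
[[ 0.303 -0.     0.953]
 [-0.953  0.001  0.303]
 [-0.001 -1.     0.   ]]
```

```bash
sed -i 's/np.array(\[\[k\*c.*\]\]).T)/np.array([[k*c,k*n,0],[0,0,-1],[-k*n,k*c,0]]).T)/' h.py
python3 - <<'E'
from h import *
r=go([.4425,0,.30],100.7)
E
```

```text
pos [ 0.1893 -0.5955  0.3035] t 0.3 F [-0.7 -0.   0.9] grip 1.002 q6 -0.13
shift [-490.8    3.9  421.7] rot [-0.   6.9 -0. ]
```

Emit:
play_rows([
  [-491,4,422,0,7,0,1],
  [-491,4,422,0,7,0,1],
  [-491,4,422,0,7,0,1],
  [-491,4,422,0,7,0,1],
  [-491,4,422,0,7,0,1],
])

```text
time_s: 0.72
eef_pos: [0.2712, -0.4021, 0.3024]
ee_rot: [0.544, -0.544, 0.452, -0.452]
ft_force: [1.6, 0.4, -0.6]
grip_width: 0.994
```

```bash
python3 - <<'E'
from h import *
r=go([.4425,0,.30],100.7)
E
```

```text
pos [ 0.2712 -0.4021  0.3024] t 0.72 F [ 1.6  0.4 -0.6] grip 0.994 q6 0.25
shift [-363.8    2.5  242.4] rot [-0.  -0.1 -0. ]
```

Emit:
play_rows([
  [-364,2,242,0,0,0,1],
  [-364,2,242,0,0,0,1],
  [-364,2,242,0,0,0,1],
  [-364,2,242,0,0,0,1],
  [-364,2,242,0,0,0,1],
])

```text
time_s: 1.13
eef_pos: [0.3525, -0.2102, 0.3019]
ee_rot: [0.544, -0.544, 0.451, -0.452]
ft_force: [0.9, -0.9, 0.9]
grip_width: 1.001
```

```bash
python3 - <<'E'
from h import *
r=go([.4425,0,.26],100.7)
E
```

```text
pos [ 0.3525 -0.2102  0.3019] t 1.13 F [ 0.9 -0.9  0.9] grip 1.001 q6 0.66
shift [-190.1   41.8  127.2] rot [-0.  -0.1  0. ]
```

Emit:
play_rows([
  [-190,10,127,0,0,0,1],
  [-190,10,127,0,0,0,1],
  [-190,20,127,0,0,0,1],
  [-190,30,127,0,0,0,1],
  [-190,40,127,0,0,0,1],
])

```text
time_s: 1.55
eef_pos: [0.4338, -0.0219, 0.272]
ee_rot: [0.545, -0.544, 0.45, -0.453]
ft_force: [1.3, -0.6, 1.4]
grip_width: 0.996
```

Emit:
play_rows([
  [-17,5,10,0,0,0,1],
  [-17,5,10,0,0,0,1],
  [-17,5,10,0,0,0,1],
])

```text
time_s: 1.8
eef_pos: [0.4391, -0.0044, 0.265]
ee_rot: [-0.545, 0.545, -0.451, 0.45]
ft_force: [-0.3, -0.2, -0.2]
grip_width: 1.002
```

```bash
python3 - <<'E'
from h import *
r=go([.4425,-.001,.176],100.7)
a=grab('top');b=grab('side')
ca=cv2.resize(a['img'][160:240,270:370],None,fx=4,fy=4,interpolation=cv2.INTER_CUBIC)
cb=cv2.resize(b['img'][150:250,270:370],None,fx=4,fy=4,interpolation=cv2.INTER_CUBIC)
cv2.imwrite('pics/p1.png',np.hstack([ca,cb[:320]]))
E
```

```text
pos [ 0.4391 -0.0044  0.265 ] t 1.8 F [-0.3 -0.2 -0.2] grip 1.002 q6 1.19
shift [-2.7 89.   4.1] rot [ 0.1  0.1 -0. ]
```

View pics/p1.png

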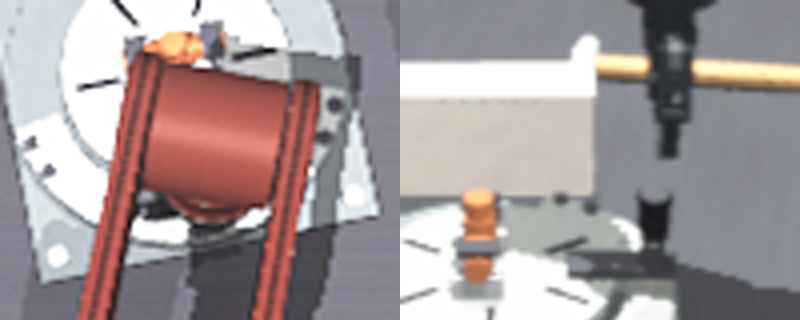

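The picture shows the gripper above the knob, with the fingers at crop (669,150) and the knob at (655,215) in the side half. I'll check that offset by projection.

```bash
python3 - <<'E'
from h import *
b=grab('side');p=np.array(ctrl.state()['eef_pos'])
for q in(p,p-[0,0,.06],[.4425,-.001,.148],[.4425,-.001,.11]):
    print(((proj(b,q)[0]-[270,150])*4+[400,0]).round(0))
W=cloud(b)
m=(W[...,2]>.1)&(W[...,2]<.155)&(np.hypot(W[...,0]-.4425,W[...,1])<.035)
v,u=np.where(m);print('knob px mean col',u.mean(),((u.min()+u.max())/2-270)*4+402, W[m][:,0].mean(),W[m][:,0].min(),W[m][:,0].max())
m=(W[...,2]>.18)&(W[...,2]<.23)&(np.hypot(W[...,0]-.4425,W[...,1])<.08)
v,u=np.where(m);print('finger col',u.min(),u.max(),u.mean(),W[m].mean(0),W[m][:,0].min(),W[m][:,0].max())
E
```

```text
[666.  54.]
[663. 124.]
[655. 190.]
[653. 230.]
knob px mean col 332.61176470588236 654.0 0.4438711613763822 0.43062211041567505 0.4573779618871124
finger col 332 340 336.14285714285717 [0.43346791 0.033858   0.21775996] 0.4205336197529995 0.45688004471138205
```

Emit:
play_rows([
  [-3,30,4,0,0,0,1],
  [-3,50,4,0,0,0,1],
  [-3,70,4,0,0,0,1],
  [-3,88,4,0,0,0,1],
  [-3,88,4,0,0,0,1],
])

```text
time_s: 2.37
eef_pos: [0.4403, -0.0027, 0.1744]
ee_rot: [-0.543, 0.545, -0.454, 0.45]
ft_force: [-1.2, 1.1, 0.4]
grip_width: 1.004
```

```bash
python3 - <<'E'
from h import *
r=go([.4430,-.001,.176],100.7)
E
```

```text
pos [ 0.4403 -0.0027  0.1744] t 2.37 F [-1.2  1.1  0.4] grip 1.004 q6 1.2
shift [-1.2 -1.6  2.9] rot [ 0.3 -0.2 -0.1]
```

Emit:
play_rows([
  [-1,-1,3,0,0,0,0.4],
  [-1,-1,3,0,0,0,0.4],
  [-1,-1,3,0,0,0,0.4],
  [-1,-1,3,0,0,0,0.4],
  [-1,-1,3,0,0,0,0.4],
], squeeze=30)

```text
time_s: 2.78
eef_pos: [0.446, -0.0004, 0.1796]
ee_rot: [0.545, -0.544, 0.451, -0.452]
ft_force: [-1.0, -0.0, -0.0]
grip_width: 0.399
```

Emit:
play_rows([
  [0,0,0,0,0,0,0.25],
  [0,0,0,0,0,0,0.2],
  [0,0,0,0,0,0,0.2],
  [0,0,0,0,0,0,0.2],
  [0,0,0,0,0,0,0.2],
], squeeze=30)

```text
time_s: 3.2
eef_pos: [0.446, -0.0004, 0.1795]
ee_rot: [0.544, -0.544, 0.451, -0.452]
ft_force: [-1.9, -0.1, 6.6]
grip_width: 0.328
```

```bash
python3 - <<'E'
from h import *
r=go([.4430,-.001,.176],100.7)
E
```

```text
pos [ 4.460e-01 -4.000e-04  1.795e-01] t 3.2 F [-1.9 -0.1  6.6] grip 0.328 q6 1.21
shift [ 0.1  3.5 -3. ] rot [-0.1 -0.1  0. ]
```

Emit:
play_rows([
  [0,0,0,0,0,0,0.2],
  [0,-1.5,0,0,0,0,0.2],
  [0,-3,0,0,0,0,0.2],
  [0,-4,0,0,0,0,0.2],
  [0,-4,0,0,0,0,0.2],
], squeeze=60)

```text
time_s: 3.62
eef_pos: [0.4457, -0.0003, 0.1819]
ee_rot: [0.544, -0.544, 0.451, -0.452]
ft_force: [6.0, -1.0, -9.7]
grip_width: 0.311
```

Emit:
play_rows([
  [0,-2,0,0,0,0,0.2],
  [0,-4,0,0,0,0,0.2],
  [0,-6,0,0,0,0,0.2],
  [0,-7,0,0,0,0,0.2],
  [0,-7,0,0,0,0,0.2],
])

```text
time_s: 4.03
eef_pos: [0.4456, -0.0002, 0.1886]
ee_rot: [0.544, -0.544, 0.451, -0.452]
ft_force: [7.8, -1.7, -10.8]
grip_width: 0.317
```

```bash
python3 - <<'E'
from h import *
r=go([.4430,-.001,.176],100.7)
b=grab('side');W=cloud(b);p=np.array(ctrl.state()['eef_pos'])
cb=cv2.resize(b['img'][150:250,270:390],None,fx=6,fy=6,interpolation=cv2.INTER_CUBIC)
cv2.imwrite('pics/p2.png',cb)
E
```

```text
pos [ 4.456e-01 -2.000e-04  1.886e-01] t 4.03 F [  7.8  -1.7 -10.8] grip 0.317 q6 1.21
shift [ 0.3 12.6 -2.7] rot [-0.1 -0.1  0. ]
```

View pics/p2.png

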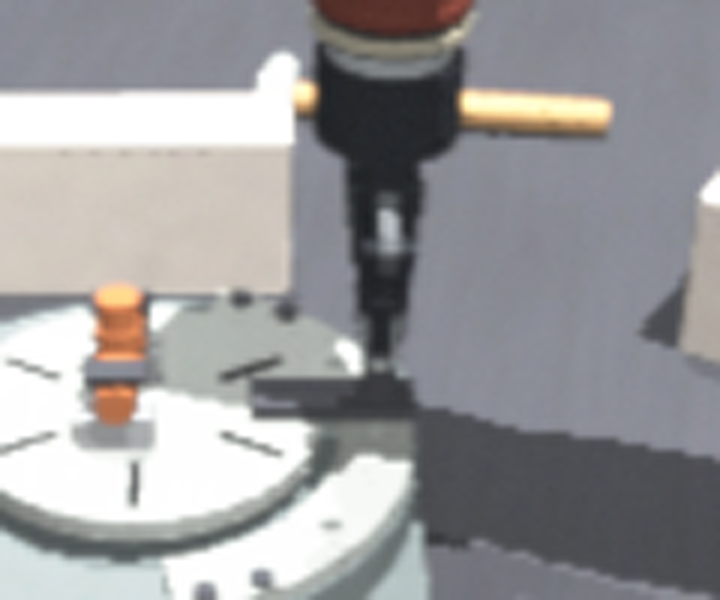

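Emit:
play_rows([
  [0,-1,1,0,0,0,0.2],
  [0,-2,1.5,0,0,0,0.2],
  [0,-2,1.5,0,0,0,0.2],
])

```text
time_s: 4.33
eef_pos: [0.4459, 0.0, 0.1902]
ee_rot: [-0.544, 0.545, -0.452, 0.451]
ft_force: [2.5, -2.2, -10.9]
grip_width: 0.314
```

Emit:
play_rows([
  [5.6,0,0.1,0,-2.5,0,0.2],
  [11.1,0,0.5,0,-5,0,0.2],
  [16.6,0,1.1,0,-7.5,0,0.2],
  [22.1,0,1.9,0,-10,0,0.2],
  [27.6,0,3.0,0,-12.5,0,0.2],
])

```text
time_s: 4.75
eef_pos: [0.4537, -0.026, 0.1901]
ee_rot: [-0.59, 0.59, -0.39, 0.388]
ft_force: [1.8, 1.2, -10.7]
grip_width: 0.315
```

Emit:
play_rows([
  [5.6,0,0.1,0,-2.5,0,0.2],
  [11.1,0,0.5,0,-5,0,0.2],
  [16.6,0,1.1,0,-7.5,0,0.2],
  [22.1,0,1.9,0,-10,0,0.2],
  [27.6,0,3.0,0,-12.5,0,0.2],
])

```text
time_s: 5.17
eef_pos: [0.4672, -0.0501, 0.1899]
ee_rot: [0.629, -0.629, 0.324, -0.321]
ft_force: [0.7, 1.1, -11.6]
grip_width: 0.312
```

```bash
cat >> h.py <<'E'
def st(ax=(.571,.0235)):
    s=ctrl.state();p=np.array(s['eef_pos']);d=np.array(ax)-p[:2];th=np.arctan2(d[1],d[0]);F=np.array(s['ft_force'])
    x=R.from_quat(np.roll(s['ee_rot'],-1)).as_matrix()
    print('t',s['time_s'],'dir',np.degrees(th).round(2),'r',np.hypot(*d).round(4),'z',p[2].round(4),'Ftool',(x.T@F).round(1),'xyaw',np.degrees(np.arctan2(x[1,0],x[0,0])).round(1),'g',s['grip_width'])
E
python3 -c "
from h import *
st()"
```

```text
t 5.1667 dir 35.34 r 0.1272 z 0.1899 Ftool [-0.4 11.6  1.2] xyaw -54.3 g 0.3124560744620026
```

Emit:
play_rows([
  [1,0.7,0,0,-0.5,0,0.2],
  [2,1.4,0,0,-1,0,0.2],
  [2,1.4,0,0,-1,0,0.2],
])

```text
time_s: 5.42
eef_pos: [0.4687, -0.052, 0.189]
ee_rot: [-0.632, 0.632, -0.319, 0.317]
ft_force: [-1.3, 0.1, -11.4]
grip_width: 0.317
```

Emit:
play_rows([
  [0,0.5,0,0,0,0,0.2],
  [0,1,0,0,0,0,0.2],
  [0,1,0,0,0,0,0.2],
])

```text
time_s: 5.67
eef_pos: [0.469, -0.0522, 0.1886]
ee_rot: [-0.632, 0.632, -0.318, 0.317]
ft_force: [-2.6, -1.4, -10.9]
grip_width: 0.315
```

```bash
python3 -c "
from h import *
st()"
```

```text
t 5.6667 dir 36.56 r 0.127 z 0.1886 Ftool [-0.4 10.9 -2.9] xyaw -53.4 g 0.31514216531737743
```

Emit:
play_rows([
  [0,0.5,0.3,0,0,0,0.2],
  [0,1,0.6,0,0,0,0.2],
  [0,1,0.6,0,0,0,0.2],
])

```text
time_s: 5.92
eef_pos: [0.4692, -0.0522, 0.1878]
ee_rot: [-0.631, 0.632, -0.318, 0.317]
ft_force: [-5.7, -1.9, -8.6]
grip_width: 0.314
```

Emit:
play_rows([
  [0,0.5,0,0,0,0,0.2],
  [0,1,0,0,0,0,0.2],
  [0,1,0,0,0,0,0.2],
])

```text
time_s: 6.17
eef_pos: [0.4693, -0.0522, 0.1876]
ee_rot: [-0.631, 0.632, -0.318, 0.317]
ft_force: [-8.5, -1.7, -3.4]
grip_width: 0.311
```

Contact: at z ≈ 0.1876 the pin is riding on the plate. I'll loosen the grip to a loose cage so the spring alone presses the pin.

Emit:
play_rows([
  [0,0,-1,0,0,0,0.34],
  [0,0,-1,0,0,0,0.36],
  [0,0,-1,0,0,0,0.37],
  [0,0,-1,0,0,0,0.37],
])

```text
time_s: 6.5
eef_pos: [0.4705, -0.0526, 0.1884]
ee_rot: [0.632, -0.632, 0.316, -0.318]
ft_force: [-1.9, 1.6, -0.8]
grip_width: 0.369
```

```bash
python3 -c "
from h import *
st()"
```

```text
t 6.5 dir 37.14 r 0.1261 z 0.1884 Ftool [-2.4  0.8 -0.6] xyaw -53.4 g 0.3691318326787866
```

Emit:
play_rows([
  [0.6,0,0,0,-0.3,0,0.37],
  [1.2,0,0,0,-0.6,0,0.37],
  [1.8,0,0,0,-0.8,0,0.37],
  [2.4,0,0,0,-1.1,0,0.37],
  [3.0,0,0,0,-1.3,0,0.37],
])

```text
time_s: 6.92
eef_pos: [0.4714, -0.0539, 0.1878]
ee_rot: [0.636, -0.635, 0.31, -0.31]
ft_force: [-3.9, 7.3, 3.9]
grip_width: 0.371
```

```bash
python3 -c "
from h import *
st()"
```

```text
t 6.9167 dir 37.86 r 0.1261 z 0.1878 Ftool [-8.2 -3.9  1.5] xyaw -52.0 g 0.37104627157821496
```

Emit:
play_rows([
  [0.5,-0.5,0,0,-0.2,0,0.37],
  [1.0,-1,0,0,-0.4,0,0.37],
  [1.5,-1,0,0,-0.6,0,0.37],
  [2.0,-1,0,0,-0.9,0,0.37],
])

```text
time_s: 7.25
eef_pos: [0.4725, -0.0556, 0.1881]
ee_rot: [0.639, -0.637, 0.305, -0.305]
ft_force: [-2.4, 6.9, 0.0]
grip_width: 0.37
```

```bash
python3 -c "
from h import *
st()"
```

```text
t 7.25 dir 38.75 r 0.1264 z 0.1881 Ftool [-6.9 -0.   2.5] xyaw -51.1 g 0.3699710743226234
```

Emit:
play_rows([
  [0.5,0,0,0,-0.2,0,0.37],
  [1.0,0,0,0,-0.4,0,0.37],
  [1.5,0,0,0,-0.6,0,0.37],
  [2.0,0,0,0,-0.9,0,0.37],
])

```text
time_s: 7.58
eef_pos: [0.4737, -0.0571, 0.1881]
ee_rot: [0.641, -0.64, 0.3, -0.3]
ft_force: [-1.7, 6.0, -0.4]
grip_width: 0.371
```

```bash
python3 -c "
from h import *
st()"
```

```text
t 7.5833 dir 39.66 r 0.1264 z 0.1881 Ftool [-5.7  0.4  2.6] xyaw -50.2 g 0.37141289694701896
```

Emit:
play_rows([
  [0.5,0,0,0,-0.2,0,0.37],
  [1.0,0,0,0,-0.4,0,0.37],
  [1.5,0,0,0,-0.6,0,0.37],
])

```text
time_s: 7.83
eef_pos: [0.4746, -0.0583, 0.188]
ee_rot: [0.642, -0.641, 0.297, -0.296]
ft_force: [-0.9, 6.9, -1.8]
grip_width: 0.368
```

```bash
python3 -c "
from h import *
st()"
```

```text
t 7.8333 dir 40.33 r 0.1264 z 0.188 Ftool [-5.8  1.8  3.8] xyaw -49.6 g 0.36816545643009274
```

Emit:
play_rows([
  [0.5,0,0,0,-0.2,0,0.37],
  [1.0,0,0,0,-0.4,0,0.37],
  [1.5,0,0,0,-0.6,0,0.37],
])

```text
time_s: 8.08
eef_pos: [0.4756, -0.0594, 0.1879]
ee_rot: [0.644, -0.643, 0.294, -0.293]
ft_force: [-1.0, 6.6, -1.9]
grip_width: 0.368
```

```bash
python3 -c "
from h import *
st()"
```

```text
t 8.0833 dir 40.98 r 0.1264 z 0.1879 Ftool [-5.6  1.9  3.6] xyaw -49.0 g 0.3683598284904621
```

Emit:
play_rows([
  [0.5,0,0.3,0,-0.2,0,0.37],
  [1.0,0,0.5,0,-0.4,0,0.37],
  [1.5,0,0.5,0,-0.6,0,0.37],
])

```text
time_s: 8.33
eef_pos: [0.4768, -0.0607, 0.1878]
ee_rot: [0.645, -0.645, 0.29, -0.29]
ft_force: [-0.8, 1.9, 1.2]
grip_width: 0.371
```

```bash
python3 -c "
from h import *
st()"
```

```text
t 8.3333 dir 41.78 r 0.1264 z 0.1878 Ftool [-2.  -1.2  0.7] xyaw -48.4 g 0.37062716165653126
```

Emit:
play_rows([
  [0,0,0,0,0,0,0.37],
])

```text
time_s: 8.42
eef_pos: [0.4772, -0.0613, 0.1882]
ee_rot: [-0.645, 0.645, -0.29, 0.29]
ft_force: [-1.2, 2.2, -0.7]
grip_width: 0.371
```

```bash
python3 -c "
from h import *
st()
b=grab('side');a=grab('top')
cb=cv2.resize(b['img'][150:250,270:390],None,fx=6,fy=6,interpolation=cv2.INTER_CUBIC)
cv2.imwrite('pics/p3.png',cb)"
```

```text
t 8.4167 dir 42.11 r 0.1264 z 0.1882 Ftool [-2.4  0.7  0.5] xyaw -48.4 g 0.3708465446860378
```

View pics/p3.png

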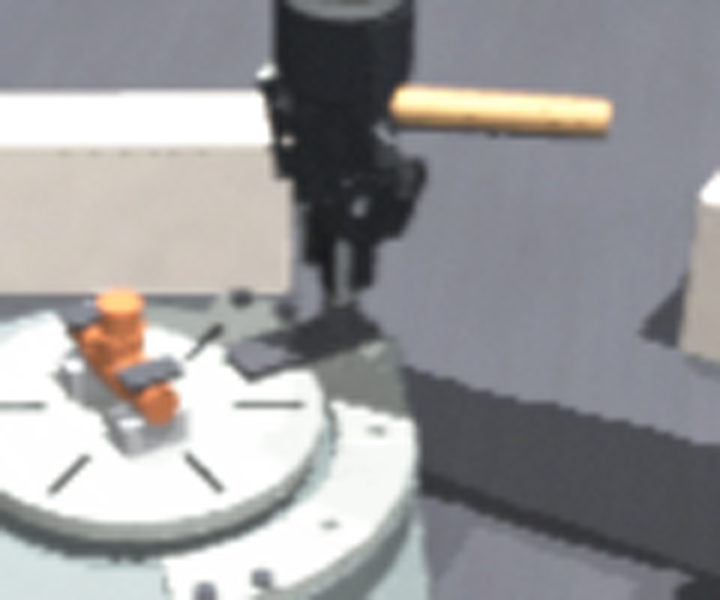

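Push force fell from about 6 N to about 2 N, as it would if the pin has dropped in. The view does not show the knob's height, so I'll test gently for a stop.

Emit:
play_rows([
  [0.5,0,0,0,-0.2,0,0.37],
  [1.0,0,0,0,-0.4,0,0.37],
])

```text
time_s: 8.68
eef_pos: [0.4778, -0.0621, 0.1883]
ee_rot: [0.646, -0.646, 0.288, -0.288]
ft_force: [-1.1, 2.3, -0.6]
grip_width: 0.37
```

```bash
python3 -c "
from h import *
st()"
```

```text
t 8.6833 dir 42.58 r 0.1265 z 0.1883 Ftool [-2.5  0.6  0.7] xyaw -48.1 g 0.3698204809653587
```

Emit:
play_rows([
  [0.4,0,0,0,-0.2,0,0.37],
  [0.8,0,0,0,-0.4,0,0.37],
])

```text
time_s: 8.85
eef_pos: [0.4783, -0.0627, 0.1882]
ee_rot: [0.647, -0.647, 0.285, -0.286]
ft_force: [-0.8, 2.4, -1.0]
grip_width: 0.374
```

```bash
python3 -c "
from h import *
st()"
```

```text
t 8.85 dir 42.92 r 0.1265 z 0.1882 Ftool [-2.3  1.   1. ] xyaw -47.6 g 0.3744726751404242
```

Emit:
play_rows([
  [0.4,0,0,0,-0.2,0,0.37],
  [0.8,0,0,0,-0.4,0,0.37],
])

```text
time_s: 9.02
eef_pos: [0.4786, -0.0629, 0.1881]
ee_rot: [0.648, -0.648, 0.284, -0.283]
ft_force: [-2.5, 4.0, 1.1]
grip_width: 0.371
```

```bash
python3 -c "
from h import *
st()"
```

```text
t 9.0167 dir 43.07 r 0.1265 z 0.1881 Ftool [-4.6 -1.1  0.9] xyaw -47.3 g 0.3708809316567402
```

Emit:
play_rows([
  [0.5,0,0,0,-0.2,0,0.37],
  [0.5,0,0,0,-0.2,0,0.37],
])

```text
time_s: 9.18
eef_pos: [0.4787, -0.0629, 0.188]
ee_rot: [0.649, -0.648, 0.283, -0.282]
ft_force: [-2.6, 4.8, 2.5]
grip_width: 0.365
```

```bash
python3 -c "
from h import *
st()"
```

```text
t 9.1833 dir 43.13 r 0.1264 z 0.188 Ftool [-5.3 -2.5  1.4] xyaw -47.0 g 0.3647162796799751
```

It has stopped against something at about 5 N, so the pin looks caught. I'll back off to unload it and open up.

Emit:
play_rows([
  [-1.5,0,0,0,0,0,0.37],
  [-3,0,0,0,0,0,0.37],
  [-4,0,0,0,0,0,0.38],
  [-4,0,0,0,0,0,0.4],
  [-4,0,0,0,0,0,0.5],
])

```text
time_s: 9.6
eef_pos: [0.4765, -0.0608, 0.1883]
ee_rot: [-0.648, 0.648, -0.282, 0.283]
ft_force: [0.2, 0.7, 0.1]
grip_width: 0.501
```

Emit:
play_rows([
  [0,0,0,0,0,0,0.8],
  [0,0,0,0,0,0,1],
  [0,0,0,0,0,0,1],
  [0,-5,0,0,0,0,1],
  [0,-10,0,0,0,0,1],
])

```text
time_s: 10.02
eef_pos: [0.4761, -0.0606, 0.1982]
ee_rot: [-0.648, 0.648, -0.283, 0.282]
ft_force: [-0.6, -0.2, 0.2]
grip_width: 1.003
```

Emit:
play_rows([
  [0,-20,0,0,0,0,1],
  [0,-50,0,0,0,0,1],
  [0,-90,0,0,0,0,1],
  [0,-130,0,0,0,0,1],
  [0,-150,0,0,0,0,1],
])

```text
time_s: 10.43
eef_pos: [0.4775, -0.0609, 0.3543]
ee_rot: [0.649, -0.648, 0.28, -0.285]
ft_force: [0.0, 0.1, 0.2]
grip_width: 0.998
```

```bash
python3 - <<'E'
from h import *
st()
b=grab('side')
cv2.imwrite('pics/p4.png',cv2.resize(b['img'][150:250,270:390],None,fx=6,fy=6,interpolation=cv2.INTER_CUBIC))
for k in range(3):
  for n in('side','top'):
    f=grab(n);W=cloud(f);x,y,z=W[...,0],W[...,1],W[...,2]
    m=(z>.12)&(z<.175)&(np.hypot(x-.474,y+.063)<.03)
    p=W[m]
    if len(p): print(n,len(p),'z top pctl',np.percentile(p[:,2],[50,75,90,97]).round(4),'ctr',((p.min(0)+p.max(0))/2).round(4))
E
```

```text
t 10.4333 dir 42.08 r 0.126 z 0.3543 Ftool [-0.1 -0.2  0.1] xyaw -47.1 g 0.9975900054889443
side 53 z top pctl [0.1355 0.1426 0.145  0.146 ] ctr [ 0.4763 -0.0527  0.1335]
top 12 z top pctl [0.148  0.1507 0.1521 0.1541] ctr [ 0.47   -0.0641  0.1391]
side 53 z top pctl [0.1352 0.1422 0.1454 0.1464] ctr [ 0.4763 -0.0535  0.1338]
top 11 z top pctl [0.1467 0.1487 0.1499 0.1504] ctr [ 0.4689 -0.0639  0.1384]
side 53 z top pctl [0.1343 0.1433 0.1449 0.1465] ctr [ 0.4764 -0.0537  0.1337]
top 11 z top pctl [0.1467 0.1485 0.1506 0.1523] ctr [ 0.4689 -0.0639  0.1433]
```

View pics/p4.png

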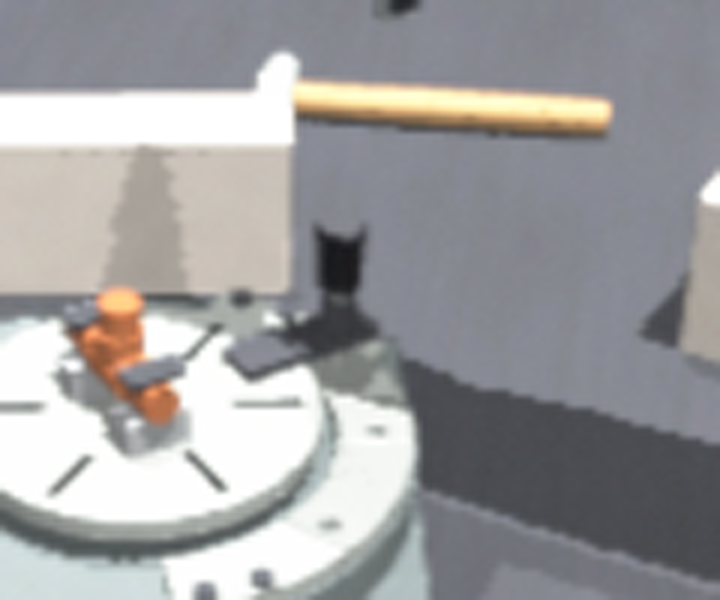

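The knob stands free in the picture at crop (340,265), with the arm at the new hole. Its top measures about 147 mm in both depth views. That matches the fully home reading at the start; riding on the plate would read about 8 mm higher. The gripper is clear, so I'm handing in.

```bash
python3 - <<'E'
from h import *
W=cloud(grab('top'));x,y,z=W[...,0],W[...,1],W[...,2]
m=(z>.10)&(z<.125)&(x>.4)&(x<.9)&(y<-.1)&(y>-.35)&(np.hypot(x-.648,y+.222)<.16)
print('brick',cv2.minAreaRect(W[m][:,:2].astype(np.float32)))
print(ctrl.job_done())
E
```

```text
brick ((0.6482590436935425, -0.2223045527935028), (0.23236101865768433, 0.06735815107822418), 12.103055000305176)
the job is handed in; nothing more can be done
None
```

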